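Stop the shaker, balance its load, reset the stop

TASK

Press the red mushroom stop button on the sloping console until it stays latched down, and let go of it. With the stop still latched, take the jar with the orange lid from the bench and set it down gently, upright, on the shaker's black platform, midway between the two blue-lidded jars and in line with them. Then twist the stop button's head clockwise (do not pull it) until it releases and springs back up; leave all the other things where they stand.

Things in the scene. Friction and masses are not known exactly. Their poses are not given: they have to be found in the camera images.
- stop_face (a point): fixed point where the stop button's axis meets the console's sloping face (yellow disc); its z axis points out of the face along the button's axis, 30 degrees from vertical, towards the console's front; its x axis runs up the slope. The face is 116 mm along the slope, 120 mm wide. The button is pressed along -z
- stop_top (a point): centre of the top of the red mushroom head; 27 mm out from the face when up, about 20 mm when latched; its z axis points out along the button's axis. The head is a round disc, 40 mm diameter, 14 mm thick, on a 22 mm stem (up: 13 to 27 mm from the face; latched: about 6 to 20 mm). It can be gripped across its diameter at any angle
- stop (a joint): how far the mushroom is pressed in, m: 0 up; hard end at 0.0090; it latches once pushed past about 0.0075 and then rests at about 0.0065. The push has a hump of about 5 N halfway; pushing it fully in takes about 5 N, 8 to 12 N is a firm push
- stop_twist (a joint): turn of the mushroom head, rad: 0 at rest, grows clockwise seen from outside the face, hard end at 0.8. When latched, turning past about 0.5 (best on to near the end) frees the latch and the spring (about 4 N) lifts the head, as soon as the grip lets it slide; a light spring (under 0.05 N m) turns the head back to 0
- console: grey-white control box on a dark foot, on the bench, fixed; about 130 mm deep, 120 mm wide, 110 mm high at its back; origin on the bench below the middle of the sloping face, the slope faces its -x; it carries the stop button
- shaker: low orbital shaker, standing still, fixed; body 220 x 240 mm, black platform on top 250 mm (its x) by 260 mm (its y), top surface 85 mm above the bench; origin on the bench under the platform's centre
- specimen: the jar with the ORANGE lid, to be placed; round screw-lid jar, body 44 mm diameter, lid 46 mm diameter and 18 mm high, 80 mm tall in all, origin at the centre of its underside, z up its axis; loose, about 0.1 kg
- ref_a: first blue-lidded jar on the platform; round screw-lid jar, body 44 mm diameter, lid 46 mm diameter and 18 mm high, 80 mm tall in all, origin at the centre of its underside, z up its axis; loose, about 0.1 kg
- ref_b: second blue-lidded jar on the platform, 116 mm from the first between centres, along ref_a's own +y; round screw-lid jar, body 44 mm diameter, lid 46 mm diameter and 18 mm high, 80 mm tall in all, origin at the centre of its underside, z up its axis; loose, about 0.1 kg
- gap_mid (a point): the point on the platform midway between the two blue-lidded jars, at the height of their undersides (the point belongs to ref_a; its y axis points along the line from ref_a to ref_b)
- jar_green: bystander with GREEN lid; round screw-lid jar, body 44 mm diameter, lid 46 mm diameter and 18 mm high, 80 mm tall in all, origin at the centre of its underside, z up its axis; loose, about 0.1 kg
- jar_white: bystander with WHITE lid; round screw-lid jar, body 44 mm diameter, lid 46 mm diameter and 18 mm high, 80 mm tall in all, origin at the centre of its underside, z up its axis; loose, about 0.1 kg
- beaker: bystander: clear open beaker on the platform, 48 mm diameter, 60 mm tall, origin at the centre of its underside
- bottle: bystander: white bottle, 56 mm diameter, 150 mm tall, origin at the centre of its underside
- dishes: bystander: stack of white dishes, 88 mm diameter, 42 mm high, origin at the centre of its underside
- tip_box: bystander: blue box with white lid, 117 (x) x 77 (y) x 63 mm high, origin at the centre of its underside
- brush: bystander: brush 150 mm long lying on the bench along its x, under 30 mm high

How it is judged:
By the outcome, as a careful person would: the job done as asked, in the order asked, and still so for the second after the job is handed in, with the robot touching nothing.
It also fails if it takes over 72 s, if anything falls off the work surface, if the arm or the gripper's body presses on something with over 40 N, if the wrist force passes 120 N, or if a joint passes its speed limit or range.

ROBOT

A 6-joint arm with a two-finger parallel gripper is mounted at the origin on the work surface. World frame = base frame: x ahead of the robot, y to its left, z up, the work surface at z = 0. Lengths are in m, angles in rad, forces in N, time in s.
With the tool pointing down it reaches from about 0.225 to 0.875 m from the base axis. Payload 3.4 kg.
Tool frame: the origin (TCP) lies where the fingers leave the gripper's body, on its centre line; the fingertips stand 73 mm ahead of it and the grasp point (between the pads) lies 54 mm ahead of it (manip.pinch_z is the distance from the TCP to the grasp point, in m); z points along the fingers, y is the line along which they close (so a half turn about z gives the same grasp; the last joint's range is limited). The gripper opens to 85 mm and grips with 20 to 120 N. Pads are 22 mm wide; open, the fingers measure 114 mm over their backs; the gripper's body (76 mm by 85 mm) begins 54 mm behind the grasp point. The pads swing forward as they close: fully open they stand 13 mm farther back than shut.
Start: joints at [1.104, 0.276, 1.505, -0, 1.361, -0.121], TCP at [0.195, 0.541, 0.304] pointing down, gripper open.
Joint ranges: [-2.89, 2.89], [-0.75, 2.08], [0.22, 2.7], [-1.18, 4.32], [0.11, 2.71], [-2.7, 2.7]. Speed limits (rad/s): [2.57, 2.57, 3.14, 3.14, 3.14, 3.14].

INTERFACE

Orientations are given as a unit quaternion [w, x, y, z].
In Python, from rig import readout, imaging, manip gives the robot as it stands. The module is installed in compiled form; this text tells all that it offers.
- The arm moves only by the tool servo_tool, never from a script. Its argument "moves" is a list of rows, each an object with "dp": the shift along the tool's x, y, z in units of 0.2 m (1.0 is 0.2 m), a list of three; "delta_rot": the turn, a rotation vector about the tool's x, y, z in units of 0.1 rad (1.0 is 0.1 rad), a list of three; "fingers": the opening, from 0 (shut) to 1 (fully open). In form: [{"dp": [dx, dy, dz], "delta_rot": [wx, wy, wz], "fingers": fingers}, ...]. A call has 1 to 5 rows; each row shifts and turns the commanded pose from where the row before left it, along the tool's axes as they then stand; what a row does not reach is not made up. A row lasts 1/10 s, in which the tool goes at most 50 mm and 8.59 degrees, less where a joint would pass 70% of its speed; a pose out of reach is approached as far as the arm can. A call with a number of a shift or a turn outside -1 to 1 is refused whole. A call with a gripper value outside its range is refused whole. The fingers move at their own pace and stop on an object; "force" is the grip in N (left out, the last holds). Time passes only in rows, so rows that do not move let the fingers close. It gives the time, the measured TCP pose, the force, the opening and the grip force at its end, in the units of the state.
- readout.get_state(): the state, without advancing time (a new reading comes with each control period).
- imaging.get_image(name): name is "scene" or "side" or "wrist"; returns (picture, depth): 384x512x3 uint8, red, green, blue; 384x512 float32, m along the optical axis (not along the pixel's ray), 0 where there is no reading.
- imaging.calibration(name): a dict with "intrinsics" (3x3 intrinsics, pixels), "dist" ([k1, k2, p1, p2, k3] as OpenCV has them; the pictures are not rectified), "R" (3x3) and "t" (3): a world point X has camera coordinates R X + t; the wrist camera has in their place "hand_eye" (4x4, takes a point from camera to tool coordinates, whose origin is the TCP and whose axes are the flange's). Camera axes: x right, y down, z forward; pixel columns grow to the right and rows downward; lengths in m; the calibration is good to about 2 mm. A picture is of the moment at which its call begins: read the wrist's pose just before it. calibration takes no time and is no camera call.
- manip.sign_off(): hands the job in; it is judged then, once.
The state is a dict: "clock": time; "qpos": joint angles; "qd": joint speeds; "effort": joint torques, N m; "position": TCP position; "ee_rot": TCP orientation; "contact_force": force on the tool from outside, world axes, zero at the start; "moment": the same for the moment, N m; "width": finger opening in m; "gripper_force": force on a finger pad.
Only numpy, scipy, OpenCV 4.12 (cv2) and the standard library are available. Lean on these libraries where they do the work, as an engineer would, in place of code of your own. Each camera call takes 0.05 s, during which the arm holds its last target. There are 200 camera calls.

## Working session

There is one attempt and no reset: what is moved stays moved. The work goes in short steps, Python scripts to look and compute and a tool call to move; the robot and the scene stay as the last step left them, time stands still between calls to the robot, and variables do not carry over. Pictures are saved under pics/ and viewed, at most 10 in all, crops included, and the job is handed in when it is done.

Besides the shell and the picture viewer there is one more tool, called as name(argument=value, ...), one argument or row to a line, values as JSON. servo_tool: Moves the arm, as the interface text tells. Its arguments: {"type":"object","properties":{"moves":{"type":"array"},"force":{"type":"number"}},"required":["moves"]}

```bash
mkdir -p pics; cat > h.py <<'E'
import numpy as np, cv2
from rig import readout, imaging, manip
from scipy.spatial.transform import Rotation as Ro
def rot(s): q=s["ee_rot"]; return Ro.from_quat([q[1],q[2],q[3],q[0]])
def grab(name):
    s=readout.get_state(); im,d=imaging.get_image(name); c=imaging.calibration(name)
    if "hand_eye" in c:
        T=np.eye(4);T[:3,:3]=rot(s).as_matrix();T[:3,3]=s["position"]; M=T@np.array(c["hand_eye"])
    else:
        M=np.eye(4);M[:3,:3]=np.array(c["R"]).T;M[:3,3]=-M[:3,:3]@np.array(c["t"])
    np.savez("%s.npz"%name,im=im,d=d,M=M,K=c["intrinsics"],dist=c["dist"]); return im,d
def cloud(name):
    z=np.load(name+".npz"); d=z["d"]; h,w=d.shape
    uv=np.stack(np.meshgrid(np.arange(w),np.arange(h)),-1).reshape(-1,1,2).astype(np.float64)
    n=cv2.undistortPoints(uv,z["K"],z["dist"]).reshape(h,w,2)
    P=np.dstack([n*d[...,None],d]); return z["im"],P@z["M"][:3,:3].T+z["M"][:3,3],d>0
E
python3 - <<'E'
from h import *
a,_=grab("scene");b,_=grab("side")
cv2.imwrite("pics/1.png",cv2.resize(np.vstack([a,b])[...,::-1],None,fx=.78,fy=.78))
cv2.imwrite("pics/1a.png",cv2.resize(a[...,::-1],(800,600)))
cv2.imwrite("pics/1b.png",cv2.resize(b[...,::-1],(800,600)))
print(readout.get_state())
for n in("scene","side"):
    z=np.load(n+".npz");print(n,z["M"][:3,3],z["M"][:3,2])
E
```

```text
{'clock': 0.1, 'qpos': array([ 1.10398864e+00,  2.76572816e-01,  1.50599703e+00, -3.93571392e-05,
        1.36070181e+00, -1.20989190e-01]), 'qd': array([ 0.00083003, -0.00105143, -0.00281506, -0.00012201, -0.00113544,
       -0.00118481]), 'effort': array([ 2.80605884e-03, -4.17700982e+01, -2.46404189e+01,  1.07441231e-04,
        5.83664747e-03, -1.61530147e-05]), 'position': array([0.19476048, 0.54064728, 0.30310648]), 'ee_rot': array([-2.24774817e-04,  1.72044821e-01,  9.85088765e-01, -8.09081343e-04]), 'contact_force': array([ 0.10525761, -0.10918174, -0.40567094]), 'moment': array([ 0.07207719, -0.04174398,  0.08224172]), 'gripper_force': 0.0, 'width': 0.08538807800123845}
scene [1.33918771 0.31103889 0.84954171] [-0.69143787 -0.21635442 -0.6892782 ]
side [ 0.13806993 -0.50960444  0.84307472] [ 0.39231918  0.54984675 -0.73739692]
```

View pics/1a.png

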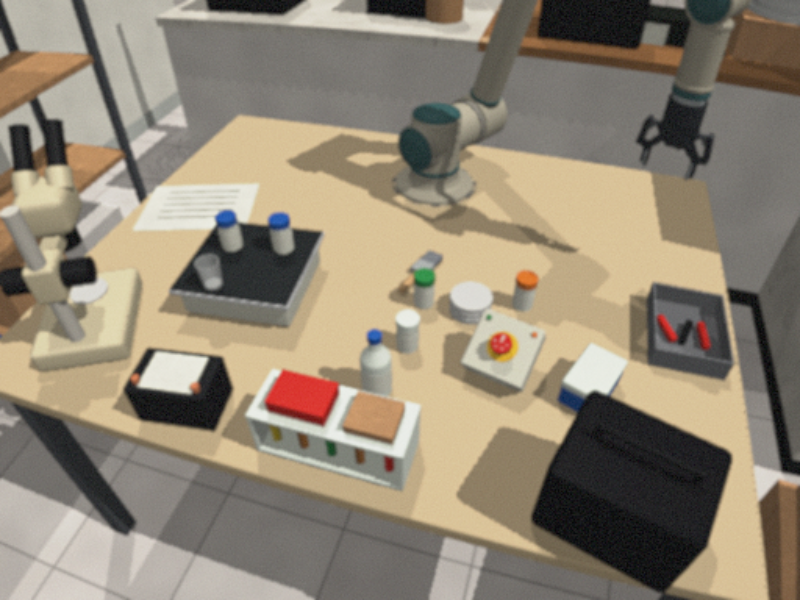

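View pics/1b.png

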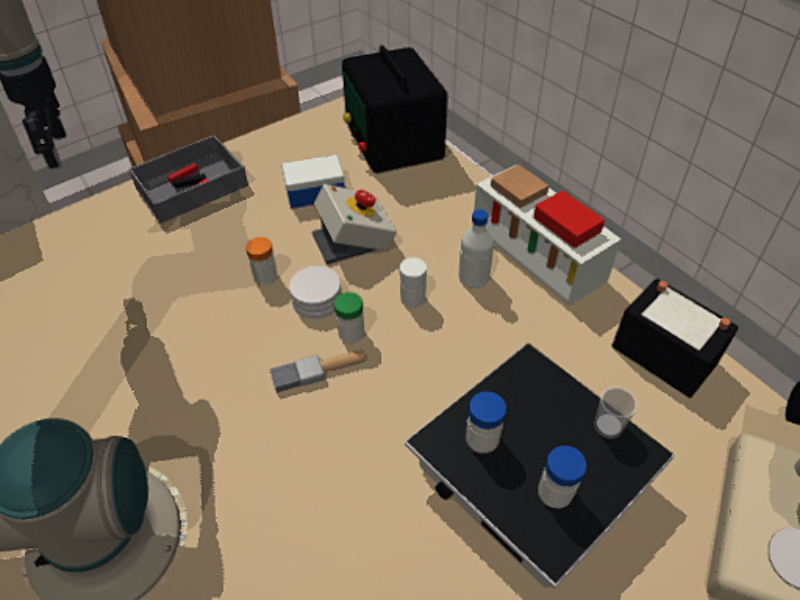

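Scene shows the orange jar at about (525,285), the stop at (502,345) and the blue lids at (228,218) and (280,221). Side shows orange at (260,248), the stop at (365,200) and the blue lids at (487,410) and (566,466). All positions are in the 800x600 view.

```bash
cat > m.py <<'E'
from h import *
def lids(names=("scene","side")):
  for n in names:
    im,P,ok=cloud(n); hsv=cv2.cvtColor(im,cv2.COLOR_RGB2HSV); H,S,V=[hsv[...,i].astype(int) for i in range(3)]
    for c,m in dict(orange=(H>=4)&(H<=14)&(S>170)&(V>110),blue=(H>100)&(H<125)&(S>150),green=(H>50)&(H<80)&(S>120),red=((H<4)|(H>174))&(S>170)&(V>90),yellow=(H>20)&(H<32)&(S>170)&(V>110)).items():
      k,L,st,ce=cv2.connectedComponentsWithStats((m&ok).astype(np.uint8))
      for i in range(1,k):
        if st[i,4]<25: continue
        p=P[L==i]; 
        z=np.percentile(p[:,2],90); t=p[abs(p[:,2]-z)<.006]
        # circle fit by min enclosing
        (cx,cy),r=cv2.minEnclosingCircle(t[:,:2].astype(np.float32))
        print(n,c,st[i,4],"px",ce[i].round(),"med",np.median(p,0).round(4),"top z %.4f c (%.4f,%.4f) r %.4f mean"%(z,cx,cy,r),t.mean(0).round(4))
if __name__=="__main__":
  lids()
  for n in("scene","side"):
    im,P,ok=cloud(n)
    # console slope: fit plane to points near button
    hsv=cv2.cvtColor(im,cv2.COLOR_RGB2HSV);H,S,V=[hsv[...,i].astype(int) for i in range(3)]
    m=((H<4)|(H>174))&(S>170)&(V>90)&ok
    k,L,st,ce=cv2.connectedComponentsWithStats(m.astype(np.uint8))
    tgt=(np.array([502,345]) if n=="scene" else np.array([365,200]))*.64
    i=1+np.argmin(np.linalg.norm(ce[1:]-tgt,axis=1)); c=np.median(P[L==i],0); print(n,"btn",c,st[i])
    q=P[ok&(np.linalg.norm(P-c,axis=2)<.085)&(S<60)&(V>90)]
    best=None;rng=np.random.default_rng(0)
    for _ in range(500):
      a,b,d=q[rng.choice(len(q),3)]; nn=np.cross(b-a,d-a); nn/=np.linalg.norm(nn)+1e-12; nn*=np.sign(nn[2])
      if abs(np.degrees(np.arccos(nn[2]))-30)>6: continue
      inl=abs((q-a)@nn)<.003
      if best is None or inl.sum()>best.sum(): best=inl
    f=q[best]; ctr=f.mean(0); nn=np.linalg.svd(f-ctr)[2][2]; nn*=np.sign(nn[2])
    print("plane",ctr.round(4),nn.round(4),"tilt",np.degrees(np.arccos(nn[2])).round(1),"az",np.degrees(np.arctan2(nn[1],nn[0])).round(1),best.sum(),"btn h",(c-ctr)@nn)
    # face extents in plane axes
    x=-np.array([nn[0],nn[1],0]);x/=np.linalg.norm(x);yy=np.cross(nn,x);xx=np.cross(yy,nn)
    r=cv2.minAreaRect(np.c_[(f-ctr)@xx,(f-ctr)@yy].astype(np.float32)); print("rect",r,"world ctr",ctr+xx*r[0][0]+yy*r[0][1])
E
python3 m.py
```

```text
scene orange 106 px [337. 179.] med [0.4303 0.3047 0.0795] top z 0.0820 c (0.4248,0.3029) r 0.0217 mean [0.4263 0.3039 0.0798]
scene blue 86 px [144. 140.] med [ 0.5103 -0.3227  0.1631] top z 0.1650 c (0.5067,-0.3259) r 0.0210 mean [ 0.5079 -0.3243  0.1633]
scene blue 88 px [178. 141.] med [ 0.4881 -0.2114  0.1632] top z 0.1646 c (0.4830,-0.2136) r 0.0220 mean [ 0.4854 -0.2124  0.163 ]
scene blue 48 px [239. 215.] med [0.7302 0.0792 0.1495] top z 0.1511 c (0.7266,0.0795) r 0.0116 mean [0.7283 0.0787 0.1495]
scene blue 98 px [366. 256.] med [0.6688 0.4232 0.026 ] top z 0.0382 c (0.6693,0.4239) r 0.0186 mean [0.6686 0.4235 0.0359]
scene green 99 px [271. 177.] med [0.4824 0.1005 0.0789] top z 0.0810 c (0.4789,0.0995) r 0.0207 mean [0.48   0.1    0.0792]
scene red 73 px [427. 210.] med [0.4314 0.6028 0.0203] top z 0.0226 c (0.4256,0.6033) r 0.0326 mean [0.4291 0.6024 0.0205]
scene red 77 px [450. 214.] med [0.4295 0.6748 0.0207] top z 0.0232 c (0.4227,0.6765) r 0.0344 mean [0.4268 0.6755 0.0208]
scene red 62 px [320. 220.] med [0.6387 0.2837 0.0965] top z 0.1028 c (0.6383,0.2832) r 0.01
[... 1755 characters left out ...]
0.0230 mean [0.6076 0.2842 0.082 ]
scene btn [0.63868714 0.28365656 0.09651418] [315 215  12  11  62]
plane [0.6251 0.2863 0.074 ] [ 0.4885 -0.112   0.8653] tilt 30.1 az -12.9 1173 btn h 0.02643430309195618
rect ((0.002311207354068756, 0.0016080327332019806), (0.10486429184675217, 0.10059846192598343), 89.06349182128906) world ctr [0.62307405 0.28537567 0.075003  ]
side btn [0.6233462  0.27238162 0.09871035] [228 122  12   9  66]
plane [0.6068 0.2699 0.0779] [ 0.4779 -0.1219  0.8699] tilt 29.5 az -14.3 515 btn h 0.025650024072748915
rect ((-0.007388051599264145, -0.010980870574712753), (0.10538876801729202, 0.10199632495641708), 89.88776397705078) world ctr [0.61461188 0.27773515 0.07477321]
```

```bash
cat > plan.py <<'E'
from h import *
def goal(z,yaz):  # tool z axis, desired tool-y horizontal dir
    z=np.array(z,float);z/=np.linalg.norm(z);y=np.array(yaz,float);y-=z*(y@z);y/=np.linalg.norm(y)
    return Ro.from_matrix(np.c_[np.cross(y,z),y,z])
def plan(p,R,s=None):
    s=s or readout.get_state();R0=rot(s);rv=(R0.inv()*R).as_rotvec()
    d=np.asarray(p)-s["position"]
    print("pos",s["position"].round(4),"trans first: tool dp units",(R0.inv().apply(d)/.2).round(3),"mm",(np.linalg.norm(d)*1000).round(1),
     "| rot units",(rv/.1).round(2),"| after-rot dp",(R.inv().apply(d)/.2).round(3))
def st():
    s=readout.get_state();print({k:np.round(s[k],4) for k in("clock","qpos","position","contact_force","moment","width","gripper_force")})
E
python3 - <<'E'
from plan import *
s=readout.get_state(); print(np.array(imaging.calibration("wrist")["hand_eye"]).round(3))
plan([.42,.26,.30],rot(s))
plan([.729,.254,.29],goal([-.482,.117,-.868],[.24,.97,0]))
E
```

```text
[[ 0.    -0.961 -0.275  0.07 ]
 [ 1.    -0.     0.001 -0.001]
 [-0.001 -0.275  0.961 -0.069]
 [ 0.     0.     0.     1.   ]]
pos [0.1948 0.5406 0.3031] trans first: tool dp units [-1.535 -0.938  0.017] mm 359.9 | rot units [0. 0. 0.] | after-rot dp [-1.535 -0.938  0.017]
pos [0.1948 0.5406 0.3031] trans first: tool dp units [-2.999 -0.443  0.066] mm 606.4 | rot units [ 0.27  5.18 -1.02] | after-rot dp [-2.583 -0.753 -1.399]
```

servo_tool(
  moves=[
    {"dp":[-0.19,-0.117,0],"delta_rot":[0,0,0],"fingers":0.6},
    {"dp":[-0.19,-0.117,0],"delta_rot":[0,0,0],"fingers":0.3},
    {"dp":[-0.19,-0.117,0],"delta_rot":[0,0,0],"fingers":0},
    {"dp":[-0.19,-0.117,0],"delta_rot":[0,0,0],"fingers":0},
    {"dp":[-0.19,-0.117,0],"delta_rot":[0,0,0],"fingers":0},
  ],
)

```text
clock: 0.6
position: [0.3346, 0.3649, 0.3036]
ee_rot: [-0.0, 0.172, 0.985, -0.0]
contact_force: [0.7, 0.4, 0.8]
width: 0.0125
gripper_force: 0.0
```

servo_tool(
  moves=[
    {"dp":[-0.19,-0.117,0],"delta_rot":[0,0,0],"fingers":0},
    {"dp":[-0.19,-0.117,0],"delta_rot":[0,0,0],"fingers":0},
    {"dp":[-0.1,-0.06,0],"delta_rot":[0,0,0],"fingers":0},
    {"dp":[0,0,0],"delta_rot":[0,0,0],"fingers":0},
    {"dp":[0,0,0],"delta_rot":[0,0,0],"fingers":0},
  ],
)

```text
clock: 1.1
position: [0.4042, 0.2785, 0.3036]
ee_rot: [-0.001, 0.173, 0.985, 0.0]
contact_force: [-0.1, 0.3, -0.3]
width: -0.0001
gripper_force: 0.0
```

```bash
python3 - <<'E'
from plan import *
import m
st(); a,_=grab("wrist"); cv2.imwrite("pics/2.png",cv2.resize(a[...,::-1],(640,480)))
m.lids(("wrist",))
E
```

```text
{'clock': np.float64(1.1), 'qpos': array([ 4.6090e-01,  1.4930e-01,  1.6749e+00,  1.0000e-03,  1.3184e+00,
       -7.6280e-01]), 'position': array([0.4042, 0.2785, 0.3036]), 'contact_force': array([-0.1175,  0.3109, -0.3323]), 'moment': array([ 0.0167,  0.0602, -0.0158]), 'width': np.float64(-0.0001), 'gripper_force': np.float64(0.0)}
wrist orange 1421 px [286. 188.] med [0.4182 0.3019 0.0795] top z 0.0804 c (0.4190,0.3016) r 0.0222 mean [0.4183 0.3018 0.0794]
wrist blue 1491 px [420. 261.] med [0.5787 0.4295 0.0272] top z 0.0410 c (0.6101,0.4536) r 0.0606 mean [0.5865 0.4392 0.0395]
wrist green 992 px [133. 283.] med [0.4647 0.1034 0.0791] top z 0.0803 c (0.4711,0.0980) r 0.0226 mean [0.4659 0.0996 0.079 ]
```

View pics/2.png

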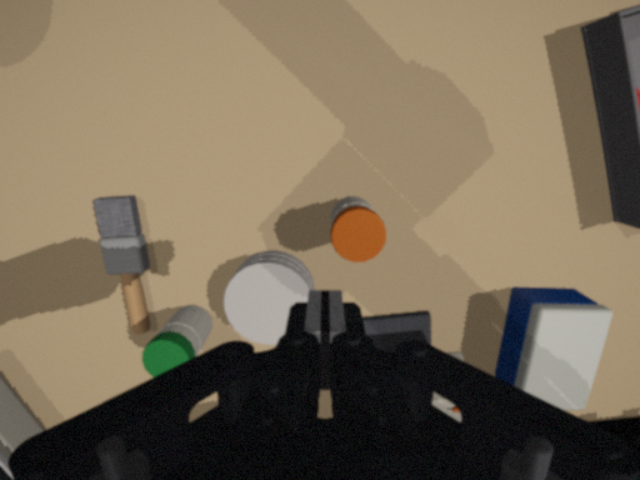

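The orange lid is at (358,234), with its centre at (0.4185, 0.302) and its top at 0.080, which fits the given height. Next I move to look at the stop along its axis.

```bash
python3 - <<'E'
from plan import *
plan([.753,.246,.285],goal([-.486,.118,-.866],[.236,.97,0]))
E
```

```text
pos [0.4038 0.279  0.3036] trans first: tool dp units [-1.699  0.437  0.091] mm 351.2 | rot units [ 0.28  5.22 -1.05] | after-rot dp [-1.549  0.252 -0.787]
```

servo_tool(
  moves=[
    {"dp":[-0.21,0.055,0.01],"delta_rot":[0,0,0],"fingers":0},
    {"dp":[-0.21,0.055,0.01],"delta_rot":[0,0,0],"fingers":0},
    {"dp":[-0.21,0.055,0.01],"delta_rot":[0,0,0],"fingers":0},
    {"dp":[-0.21,0.055,0.01],"delta_rot":[0,0,0],"fingers":0},
    {"dp":[-0.21,0.055,0.01],"delta_rot":[0,0,0],"fingers":0},
  ],
)

```text
clock: 1.65
position: [0.6212, 0.261, 0.2936]
ee_rot: [-0.0, 0.171, 0.985, 0.0]
contact_force: [0.5, 0.7, 0.3]
width: -0.0001
gripper_force: 0.0
```

servo_tool(
  moves=[
    {"dp":[-0.21,0.055,0.01],"delta_rot":[0,0,0],"fingers":0},
    {"dp":[-0.21,0.055,0.01],"delta_rot":[0,0,0],"fingers":0},
    {"dp":[-0.21,0.055,0.01],"delta_rot":[0,0,0],"fingers":0},
    {"dp":[0,0,0],"delta_rot":[0.05,0.87,-0.17],"fingers":0},
    {"dp":[0,0,0],"delta_rot":[0.05,0.87,-0.17],"fingers":0},
  ],
)

```text
clock: 2.15
position: [0.7501, 0.2499, 0.287]
ee_rot: [-0.089, 0.153, 0.984, 0.01]
contact_force: [-0.0, -0.5, -0.3]
width: 0.0005
gripper_force: 0.0
```

servo_tool(
  moves=[
    {"dp":[0,0,0],"delta_rot":[0.05,0.87,-0.17],"fingers":0},
    {"dp":[0,0,0],"delta_rot":[0.05,0.87,-0.17],"fingers":0},
    {"dp":[0,0,0],"delta_rot":[0.05,0.87,-0.17],"fingers":0},
    {"dp":[0,0,0],"delta_rot":[0.05,0.87,-0.17],"fingers":0},
    {"dp":[0,0,0],"delta_rot":[0,0,0],"fingers":0},
  ],
)

```text
clock: 2.65
position: [0.7511, 0.2489, 0.2835]
ee_rot: [-0.259, 0.116, 0.958, 0.029]
contact_force: [0.6, -0.0, -1.7]
width: -0.0001
gripper_force: 0.0
```

```bash
cat > face.py <<'E'
from plan import *
def face():
    im,P,ok=cloud("wrist");hsv=cv2.cvtColor(im,cv2.COLOR_RGB2HSV);H,S,V=[hsv[...,i].astype(int) for i in range(3)]
    red=((H<4)|(H>174))&(S>150)&(V>70)&ok
    k,L,s_,ce=cv2.connectedComponentsWithStats(red.astype(np.uint8)); i=1+np.argmax(s_[1:,4]); c=np.median(P[L==i],0)
    print("red",s_[i],ce[i],c.round(4))
    near=ok&(np.linalg.norm(P-c,axis=2)<.08)
    q=P[near&(S<60)&(V>90)&(P[...,2]>.03)]
    rng=np.random.default_rng(0);best=None
    for _ in range(500):
      a,b,d=q[rng.choice(len(q),3)]; nn=np.cross(b-a,d-a); nn/=np.linalg.norm(nn)+1e-12; nn*=np.sign(nn[2]) or 1
      if abs(np.degrees(np.arccos(nn[2]))-30)>6: continue
      inl=abs((q-a)@nn)<.002
      if best is None or inl.sum()>best.sum(): best=inl
    f=q[best];o=f.mean(0);n=np.linalg.svd(f-o)[2][2];n*=np.sign(n[2])
    print("n",n.round(4),"tilt",np.degrees(np.arccos(n[2])).round(2),"az",np.degrees(np.arctan2(n[1],n[0])).round(1),len(f))
    yel=(H>18)&(H<34)&(S>150)&(V>90)&near
    x=-n*n[2];x[2]+=1;x/=np.linalg.norm(x);y=np.cross(n,x)
    def uvh(p): return np.c_[(p-o)@x,(p-o)@y,(p-o)@n]
    r=uvh(P[L==i]); top=r[r[:,2]>np.percentile(r[:,2],90)-.004]
    (cu,cv_),rad=cv2.minEnclosingCircle(top[:,:2].astype(np.float32))
    print("top h",np.percentile(r[:,2],[50,90]).round(4),"centre",(o+x*cu+y*cv_+n*np.median(top[:,2])).round(4),"rad",rad)
    print("face pt",(o+x*cu+y*cv_).round(4))
    e=uvh(P[yel]);e=e[abs(e[:,2])<.003]
    (a,b),rr=cv2.minEnclosingCircle(e[:,:2].astype(np.float32)); print("yellow",(o+x*a+y*b).round(4),rr)
E
python3 - <<'E'
from face import *
st(); a,_=grab("wrist"); cv2.imwrite("pics/3.png",cv2.resize(a[...,::-1],(640,480)))
face()
E
```

```text
{'clock': np.float64(2.65), 'qpos': array([ 0.1606,  0.8956,  0.5201,  0.2413,  2.2053, -1.0735]), 'position': array([0.7511, 0.2489, 0.2835]), 'contact_force': array([ 0.5713, -0.0455, -1.6878]), 'moment': array([-0.0647, -0.2316, -0.0037]), 'width': np.float64(-0.0001), 'gripper_force': np.float64(0.0)}
red [245 152  37  37 882] [263.44217687 169.9138322 ] [0.6332 0.2796 0.0995]
n [ 0.484  -0.1205  0.8667] tilt 29.92 az -14.0 8669
top h [0.027  0.0279] centre [0.6335 0.2799 0.0991] rad 0.01847044751048088
face pt [0.6204 0.2831 0.0757]
yellow [0.621  0.2831 0.0754] 0.028190292418003082
```

View pics/3.png

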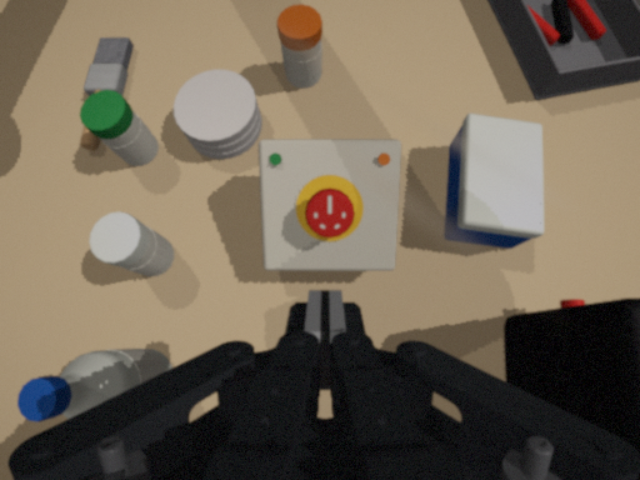

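The red head is at (330,212) and its top measures 27 mm above the face, as given. I'm approaching along the axis.

```bash
cat >> plan.py <<'E'
n=np.array([.484,-.1207,.866]);n/=np.linalg.norm(n);F=np.array([.6207,.2831,.0756]);RB=goal(-n,[.242,.970,0])
E
python3 - <<'E'
from plan import *
plan(F+n*.115,RB)
E
```

```text
pos [0.7507 0.249  0.2848] trans first: tool dp units [0.059 0.012 0.667] mm 133.9 | rot units [-0.06 -0.02  0.02] | after-rot dp [0.06  0.008 0.667]
```

servo_tool(
  moves=[
    {"dp":[0.02,0.003,0.17],"delta_rot":[-0.06,-0.02,0.02],"fingers":0},
    {"dp":[0.02,0.003,0.17],"delta_rot":[0,0,0],"fingers":0},
    {"dp":[0.02,0.002,0.17],"delta_rot":[0,0,0],"fingers":0},
    {"dp":[0,0,0.155],"delta_rot":[0,0,0],"fingers":0},
    {"dp":[0,0,0],"delta_rot":[0,0,0],"fingers":0},
  ],
)

```text
clock: 3.2
position: [0.6719, 0.2692, 0.1764]
ee_rot: [-0.258, 0.117, 0.958, 0.031]
contact_force: [0.7, 0.5, -0.4]
width: 0.0
gripper_force: 0.0
```

```bash
python3 - <<'E'
from plan import *
st();plan(F+n*.100,RB)
E
```

```text
{'clock': np.float64(3.2), 'qpos': array([ 0.1984,  0.7895,  1.0029,  0.2219,  1.8276, -1.1254]), 'position': array([0.6719, 0.2692, 0.1764]), 'contact_force': array([ 0.6958,  0.5148, -0.3832]), 'moment': array([-0.014 , -0.2011, -0.0279]), 'width': np.float64(0.0), 'gripper_force': np.float64(0.0)}
pos [0.6719 0.2692 0.1764] trans first: tool dp units [-0.022  0.006  0.069] mm 14.5 | rot units [-0.03 -0.04  0.01] | after-rot dp [-0.022  0.005  0.069]
```

servo_tool(
  moves=[
    {"dp":[-0.022,0.005,0.03],"delta_rot":[0,0,0],"fingers":0},
    {"dp":[0,0,0.03],"delta_rot":[0,0,0],"fingers":0},
    {"dp":[0,0,0.01],"delta_rot":[0,0,0],"fingers":0},
    {"dp":[0,0,0.01],"delta_rot":[0,0,0],"fingers":0},
    {"dp":[0,0,0.01],"delta_rot":[0,0,0],"fingers":0},
  ],
)

```text
clock: 3.7
position: [0.6722, 0.2698, 0.1611]
ee_rot: [-0.255, 0.118, 0.959, 0.033]
contact_force: [0.2, -0.4, -0.6]
width: -0.0
gripper_force: 0.0
```

```bash
python3 - <<'E'
from plan import *
st();plan(F+n*.091,RB)
E
```

```text
{'clock': np.float64(3.7), 'qpos': array([ 0.1982,  0.7957,  1.0258,  0.2221,  1.7906, -1.131 ]), 'position': array([0.6722, 0.2698, 0.1611]), 'contact_force': array([ 0.1923, -0.3813, -0.5957]), 'moment': array([-0.0752, -0.2705,  0.0335]), 'width': np.float64(-0.0), 'gripper_force': np.float64(0.0)}
pos [0.6722 0.2698 0.1611] trans first: tool dp units [0.017 0.002 0.048] mm 10.2 | rot units [ 0.03  0.03 -0.  ] | after-rot dp [0.017 0.002 0.048]
```

servo_tool(
  moves=[
    {"dp":[0.01,0,0.01],"delta_rot":[0,0,0],"fingers":0},
    {"dp":[0,0,0.01],"delta_rot":[0,0,0],"fingers":0},
    {"dp":[0,0,0.01],"delta_rot":[0,0,0],"fingers":0},
  ],
)

```text
clock: 4.0
position: [0.6681, 0.2708, 0.157]
ee_rot: [-0.254, 0.118, 0.959, 0.033]
contact_force: [2.8, -0.9, 0.9]
width: 0.0003
gripper_force: 1.4
```

servo_tool(
  moves=[
    {"dp":[0,0,0.01],"delta_rot":[0,0,0],"fingers":0},
  ],
)

```text
clock: 4.1
position: [0.6666, 0.2712, 0.155]
ee_rot: [-0.255, 0.118, 0.959, 0.033]
contact_force: [4.2, -1.1, 2.2]
width: -0.0002
gripper_force: 1.8
```

servo_tool(
  moves=[
    {"dp":[0,0,0.01],"delta_rot":[0,0,0],"fingers":0},
  ],
)

```text
clock: 4.2
position: [0.666, 0.2713, 0.154]
ee_rot: [-0.254, 0.118, 0.959, 0.033]
contact_force: [8.1, -3.0, 9.7]
width: -0.0002
gripper_force: 6.2
```

```bash
python3 - <<'E'
from plan import *
s=readout.get_state();print(s["contact_force"]@n);st();plan(F+n*.091,RB)
E
```

```text
12.710537390309831
{'clock': np.float64(4.2), 'qpos': array([ 0.2016,  0.7911,  1.0533,  0.2222,  1.7661, -1.133 ]), 'position': array([0.666 , 0.2713, 0.154 ]), 'contact_force': array([ 8.1329, -2.9956,  9.7054]), 'moment': array([-0.2982, -0.495 ,  0.0776]), 'width': np.float64(-0.0002), 'gripper_force': np.float64(6.2029)}
pos [0.666  0.2713 0.154 ] trans first: tool dp units [0.007 0.002 0.001] mm 1.5 | rot units [0.03 0.05 0.  ] | after-rot dp [0.007 0.002 0.002]
```

It bottomed out at 12.7 N with 9 mm of travel. I'm retreating to check the latch.

servo_tool(
  moves=[
    {"dp":[0,0,-0.05],"delta_rot":[0,0,0],"fingers":0},
    {"dp":[0,0,-0.2],"delta_rot":[0,0,0],"fingers":0},
    {"dp":[-0.05,0,-0.22],"delta_rot":[0,0,0],"fingers":0.3},
    {"dp":[-0.05,0,-0.22],"delta_rot":[0,0,0],"fingers":0.7},
    {"dp":[0,0,0],"delta_rot":[0,0,0],"fingers":0.75},
  ],
)

```text
clock: 4.7
position: [0.7519, 0.2494, 0.2674]
ee_rot: [-0.251, 0.118, 0.96, 0.034]
contact_force: [-0.4, 0.1, 1.3]
width: 0.0432
gripper_force: 0.0
```

```bash
python3 - <<'E'
from face import *
s=readout.get_state();st();grab("wrist");face()
plan([.555,.30,.30],goal([0,0,-1],[.2,.98,0]))
E
```

```text
{'clock': np.float64(4.7), 'qpos': array([ 0.159 ,  0.8855,  0.5747,  0.2378,  2.1432, -1.0846]), 'position': array([0.7519, 0.2494, 0.2674]), 'contact_force': array([-0.3808,  0.1284,  1.2861]), 'moment': array([-0.0715, -0.2842,  0.0139]), 'width': np.float64(0.0432), 'gripper_force': np.float64(0.0)}
red [241 140  38  39 961] [259.81061394 159.08740895] [0.6298 0.2801 0.0938]
n [ 0.4831 -0.1195  0.8673] tilt 29.85 az -13.9 9754
top h [0.0204 0.0214] centre [0.63   0.2808 0.0935] rad 0.018465735018253326
face pt [0.6201 0.2832 0.0758]
yellow [0.621  0.2831 0.0753] 0.02828272059559822
pos [0.7499 0.2501 0.2646] trans first: tool dp units [0.962 0.006 0.344] mm 204.3 | rot units [ 0.15 -5.18 -0.42] | after-rot dp [ 1.005  0.05  -0.177]
```

Latched: the top now reads 20 to 21 mm. Next is the jar.

```bash
python3 - <<'E'
from plan import *
plan([.4185,.302,.27],goal([0,0,-1],[.966,.259,0]))
E
```

```text
pos [0.7499 0.2501 0.2646] trans first: tool dp units [ 1.465 -0.151  0.803] mm 335.5 | rot units [-2.72 -4.7  10.39] | after-rot dp [ 0.68  -1.533 -0.027]
```

servo_tool(
  moves=[
    {"dp":[0.183,-0.019,0.1],"delta_rot":[0,0,0],"fingers":0.8},
    {"dp":[0.183,-0.019,0.1],"delta_rot":[0,0,0],"fingers":0.8},
    {"dp":[0.183,-0.019,0.1],"delta_rot":[0,0,0],"fingers":0.8},
    {"dp":[0.183,-0.019,0.1],"delta_rot":[0,0,0],"fingers":0.8},
    {"dp":[0.183,-0.019,0.1],"delta_rot":[0,0,0],"fingers":0.8},
  ],
)

```text
clock: 5.25
position: [0.5369, 0.283, 0.2656]
ee_rot: [-0.259, 0.118, 0.958, 0.031]
contact_force: [0.6, 0.0, 0.5]
width: 0.0683
gripper_force: 0.0
```

servo_tool(
  moves=[
    {"dp":[0.183,-0.019,0.1],"delta_rot":[0,0,0],"fingers":0.8},
    {"dp":[0.183,-0.019,0.1],"delta_rot":[0,0,0],"fingers":0.8},
    {"dp":[0.183,-0.019,0.1],"delta_rot":[0,0,0],"fingers":0.8},
    {"dp":[0,0,0],"delta_rot":[-0.247,-0.427,0.945],"fingers":0.8},
    {"dp":[0,0,0],"delta_rot":[-0.247,-0.427,0.945],"fingers":0.8},
  ],
)

```text
clock: 5.75
position: [0.413, 0.3019, 0.2683]
ee_rot: [-0.215, 0.217, 0.952, 0.025]
contact_force: [0.2, 1.3, -1.0]
width: 0.0683
gripper_force: 0.0
```

servo_tool(
  moves=[
    {"dp":[0,0,0],"delta_rot":[-0.247,-0.427,0.945],"fingers":0.8},
    {"dp":[0,0,0],"delta_rot":[-0.247,-0.427,0.945],"fingers":0.8},
    {"dp":[0,0,0],"delta_rot":[-0.247,-0.427,0.945],"fingers":0.8},
    {"dp":[0,0,0],"delta_rot":[-0.247,-0.427,0.945],"fingers":0.8},
    {"dp":[0,0,0],"delta_rot":[-0.247,-0.427,0.945],"fingers":0.8},
  ],
)

```text
clock: 6.25
position: [0.4141, 0.3014, 0.2678]
ee_rot: [-0.1, 0.448, 0.889, 0.009]
contact_force: [0.7, -0.1, -0.5]
width: 0.0681
gripper_force: 0.0
```

servo_tool(
  moves=[
    {"dp":[0,0,0],"delta_rot":[-0.247,-0.427,0.945],"fingers":0.8},
    {"dp":[0,0,0],"delta_rot":[-0.247,-0.427,0.945],"fingers":0.8},
    {"dp":[0,0,0],"delta_rot":[-0.247,-0.427,0.945],"fingers":0.8},
    {"dp":[0,0,0],"delta_rot":[-0.247,-0.427,0.945],"fingers":0.8},
    {"dp":[0,0,0],"delta_rot":[0,0,0],"fingers":0.8},
  ],
)

```text
clock: 6.75
position: [0.4138, 0.3018, 0.2679]
ee_rot: [-0.002, 0.608, 0.794, -0.004]
contact_force: [0.3, 0.2, -0.6]
width: 0.0682
gripper_force: 0.0
```

```bash
python3 - <<'E'
from plan import *
import m
st();a,_=grab("wrist"); m.lids(("wrist",));st()
plan([.4185,.302,.15],goal([0,0,-1],[.966,.259,0]))
E
```

```text
{'clock': np.float64(6.75), 'qpos': array([4.9380e-01, 2.0950e-01, 1.6896e+00, 9.0000e-04, 1.2518e+00,
       2.2860e-01]), 'position': array([0.4138, 0.3018, 0.2679]), 'contact_force': array([ 0.2511,  0.1616, -0.5806]), 'moment': array([0.0005, 0.0046, 0.0378]), 'width': np.float64(0.0682), 'gripper_force': np.float64(0.0)}
wrist orange 1890 px [269. 191.] med [0.419  0.3032 0.0794] top z 0.0803 c (0.4192,0.3020) r 0.0225 mean [0.4191 0.3029 0.0794]
wrist orange 38 px [475. 213.] med [0.5957 0.3368 0.0998] top z 0.1014 c (0.5961,0.3358) r 0.0041 mean [0.596  0.3365 0.1   ]
wrist blue 2315 px [461.  91.] med [0.5737 0.4351 0.0274] top z 0.0407 c (0.6151,0.4529) r 0.0646 mean [0.5854 0.4425 0.0392]
wrist red 639 px [469. 266.] med [0.6169 0.288  0.0969] top z 0.1005 c (0.6232,0.2828) r 0.0176 mean [0.6171 0.2859 0.0982]
wrist yellow 501 px [455. 257.] med [0.611  0.2914 0.0831] top z 0.0893 c (0.6091,0.2857) r 0.0240 mean [0.6049 0.2884 0.087 ]
{'clock': np.float64(6.8), 'qpos': array([4.9280e-01, 2.1000e-01, 1.6884e+00, 1.5000e-03, 1.2519e+00,
       2.2620e-01]), 'position': array([0.4145, 0.3018, 0.2681]), 'contact_force': array([ 0.108 , -0.2734, -0.4241]), 'moment': array([ 0.0389, -0.0382,  0.0277]), 'width': np.float64(0.0682), 'gripper_force': np.float64(0.0)}
pos [0.4145 0.3018 0.2681] trans first: tool dp units [-0.004  0.025  0.59 ] mm 118.1 | rot units [-0.09  0.01  0.04] | after-rot dp [-0.004  0.019  0.59 ]
```

servo_tool(
  moves=[
    {"dp":[-0.004,0.022,0.18],"delta_rot":[-0.05,0,0.04],"fingers":0.8},
    {"dp":[0,0,0.2],"delta_rot":[0,0,0],"fingers":0.8},
    {"dp":[0,0,0.19],"delta_rot":[0,0,0],"fingers":0.8},
    {"dp":[0,0,0.1],"delta_rot":[0,0,0],"fingers":0.8},
    {"dp":[0,0,0],"delta_rot":[0,0,0],"fingers":0.8},
  ],
)

```text
clock: 7.3
position: [0.419, 0.3006, 0.1319]
ee_rot: [-0.002, 0.61, 0.793, -0.004]
contact_force: [-1.1, -0.6, 0.5]
width: 0.0684
gripper_force: 0.0
```

```bash
python3 - <<'E'
from plan import *
st();plan([.419,.302,.12],goal([0,0,-1],[.966,.259,0]))
E
```

```text
{'clock': np.float64(7.3), 'qpos': array([ 0.4874,  0.3508,  1.8748, -0.    ,  0.925 ,  0.2283]), 'position': array([0.419 , 0.3006, 0.1319]), 'contact_force': array([-1.0796, -0.577 ,  0.458 ]), 'moment': array([-0.0004,  0.0053, -0.0101]), 'width': np.float64(0.0684), 'gripper_force': np.float64(0.0)}
pos [0.419  0.3006 0.1319] trans first: tool dp units [0.007 0.002 0.06 ] mm 12.0 | rot units [-0.09  0.02 -0.03] | after-rot dp [0.007 0.002 0.06 ]
```

servo_tool(
  force=25,
  moves=[
    {"dp":[0.006,0.002,0.05],"delta_rot":[-0.07,0.01,0],"fingers":0.8},
    {"dp":[0,0,0.005],"delta_rot":[0,0,0],"fingers":0.7},
    {"dp":[0,0,0],"delta_rot":[0,0,0],"fingers":0.6},
    {"dp":[0,0,0],"delta_rot":[0,0,0],"fingers":0.5},
    {"dp":[0,0,0],"delta_rot":[0,0,0],"fingers":0.4},
  ],
)

```text
clock: 7.8
position: [0.4221, 0.3037, 0.1256]
ee_rot: [0.002, 0.61, 0.792, 0.004]
contact_force: [-1.8, -0.3, 3.2]
width: 0.0455
gripper_force: 25.5
```

servo_tool(
  moves=[
    {"dp":[0,0,0],"delta_rot":[0,0,0],"fingers":0.4},
    {"dp":[0,0,0],"delta_rot":[0,0,0],"fingers":0.4},
    {"dp":[0,0,0],"delta_rot":[0,0,0],"fingers":0.4},
  ],
)

```text
clock: 8.1
position: [0.4221, 0.3037, 0.1256]
ee_rot: [0.002, 0.61, 0.792, 0.004]
contact_force: [-1.6, -0.4, 6.4]
width: 0.0455
gripper_force: 25.6
```

```bash
python3 - <<'E'
from plan import *
st()
E
```

```text
{'clock': np.float64(8.1), 'qpos': array([ 4.906e-01,  3.579e-01,  1.884e+00, -1.700e-03,  8.906e-01,
        2.335e-01]), 'position': array([0.4221, 0.3037, 0.1256]), 'contact_force': array([-1.5752, -0.3626,  6.3587]), 'moment': array([-0.1193,  0.3693,  0.0154]), 'width': np.float64(0.0455), 'gripper_force': np.float64(25.607)}
```

servo_tool(
  moves=[
    {"dp":[0,0,-0.02],"delta_rot":[0,0,0],"fingers":0.4},
    {"dp":[0,0,-0.08],"delta_rot":[0,0,0],"fingers":0.4},
    {"dp":[0,0,-0.15],"delta_rot":[0,0,0],"fingers":0.4},
    {"dp":[0,0,-0.2],"delta_rot":[0,0,0],"fingers":0.4},
    {"dp":[0,0,-0.2],"delta_rot":[0,0,0],"fingers":0.4},
  ],
)

```text
clock: 8.6
position: [0.4208, 0.3031, 0.2556]
ee_rot: [0.002, 0.61, 0.792, 0.003]
contact_force: [1.3, 0.6, -1.2]
width: 0.0451
gripper_force: 26.0
```

servo_tool(
  moves=[
    {"dp":[0,0,-0.2],"delta_rot":[0,0,0],"fingers":0.4},
    {"dp":[0,0,-0.2],"delta_rot":[0,0,0],"fingers":0.4},
    {"dp":[0,0,-0.1],"delta_rot":[0,0,0],"fingers":0.4},
    {"dp":[0,0,0],"delta_rot":[0,0,0],"fingers":0.4},
  ],
)

```text
clock: 9.0
position: [0.4215, 0.3037, 0.3581]
ee_rot: [0.004, 0.61, 0.792, 0.007]
contact_force: [-0.2, -0.2, -1.4]
width: 0.0455
gripper_force: 26.1
```

```bash
python3 - <<'E'
from plan import *
st();plan([.47,-.12,.36],goal([0,0,-1],[.981,.195,0]))
E
```

```text
{'clock': np.float64(9.0), 'qpos': array([ 0.4912,  0.1576,  1.5292, -0.0016,  1.4384,  0.2333]), 'position': array([0.4215, 0.3037, 0.3581]), 'contact_force': array([-0.2363, -0.1955, -1.4301]), 'moment': array([-0.001 ,  0.0686,  0.0014]), 'width': np.float64(0.0455), 'gripper_force': np.float64(26.0568)}
pos [0.4215 0.3037 0.3581] trans first: tool dp units [-2.11  -0.306 -0.019] mm 426.5 | rot units [ 0.16 -0.03  0.62] | after-rot dp [-2.125 -0.175 -0.01 ]
```

servo_tool(
  moves=[
    {"dp":[-0.15,-0.02,0],"delta_rot":[0,0,0],"fingers":0.4},
    {"dp":[-0.22,-0.032,0],"delta_rot":[0,0,0],"fingers":0.4},
    {"dp":[-0.22,-0.032,0],"delta_rot":[0,0,0],"fingers":0.4},
    {"dp":[-0.22,-0.032,0],"delta_rot":[0,0,0],"fingers":0.4},
    {"dp":[-0.22,-0.032,0],"delta_rot":[0,0,0],"fingers":0.4},
  ],
)

```text
clock: 9.5
position: [0.4434, 0.0947, 0.3522]
ee_rot: [0.001, 0.61, 0.792, 0.003]
contact_force: [1.3, 0.8, -0.6]
width: 0.0449
gripper_force: 26.0
```

servo_tool(
  moves=[
    {"dp":[-0.22,-0.032,0],"delta_rot":[0,0,0],"fingers":0.4},
    {"dp":[-0.22,-0.032,0],"delta_rot":[0,0,0],"fingers":0.4},
    {"dp":[-0.22,-0.032,0],"delta_rot":[0,0,0],"fingers":0.4},
    {"dp":[-0.22,-0.032,0],"delta_rot":[0,0,0],"fingers":0.4},
    {"dp":[-0.15,-0.02,0],"delta_rot":[0,0,0],"fingers":0.4},
  ],
)

```text
clock: 10.0
position: [0.4676, -0.1131, 0.3517]
ee_rot: [0.001, 0.611, 0.792, 0.003]
contact_force: [0.0, 0.1, -1.7]
width: 0.0452
gripper_force: 26.0
```

servo_tool(
  moves=[
    {"dp":[-0.05,-0.01,0],"delta_rot":[0,0,0.62],"fingers":0.4},
    {"dp":[0,0,0],"delta_rot":[0,0,0],"fingers":0.4},
  ],
)

```text
clock: 10.2
position: [0.4683, -0.1221, 0.3516]
ee_rot: [0.001, 0.636, 0.772, 0.003]
contact_force: [-0.2, -0.6, -0.8]
width: 0.045
gripper_force: 26.0
```

```bash
python3 - <<'E'
from plan import *
import m
st(); a,_=grab("wrist"); cv2.imwrite("pics/4.png",cv2.resize(a[...,::-1],(640,480)))
m.lids(("wrist",))
E
```

```text
{'clock': np.float64(10.2), 'qpos': array([-0.4021,  0.1107,  1.6014,  0.0052,  1.4267, -0.5959]), 'position': array([ 0.4683, -0.1221,  0.3516]), 'contact_force': array([-0.187 , -0.5783, -0.8151]), 'moment': array([-0.0057,  0.0373, -0.0003]), 'width': np.float64(0.045), 'gripper_force': np.float64(26.0101)}
wrist orange 7611 px [259. 270.] med [ 0.4671 -0.1197  0.3059] top z 0.3068 c (0.4677,-0.1233) r 0.0233 mean [ 0.4672 -0.1212  0.3058]
```

View pics/4.png

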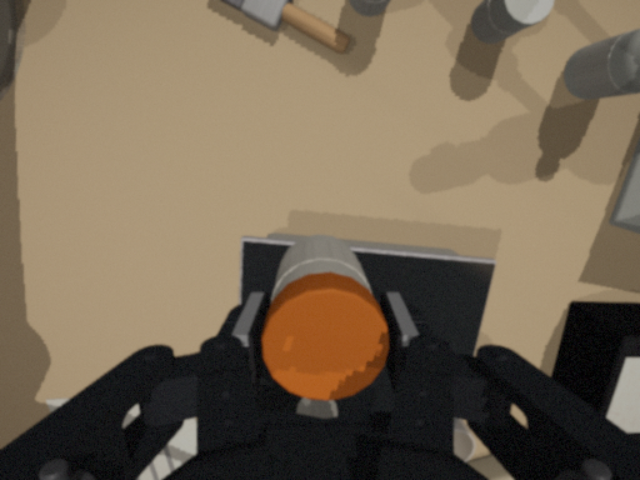

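The held jar's lid is at (325,335). Its centre sits under the TCP and its top is 45 mm below, so the underside is at TCP−0.125. The blue jars are hidden, so I'm moving past them to see both.

servo_tool(
  moves=[
    {"dp":[-0.2,0,-0.06],"delta_rot":[0,0,0],"fingers":0.4},
    {"dp":[-0.23,0,-0.06],"delta_rot":[0,0,0],"fingers":0.4},
    {"dp":[-0.23,0,-0.06],"delta_rot":[0,0,0],"fingers":0.4},
    {"dp":[-0.23,0,0],"delta_rot":[0,0,0],"fingers":0.4},
    {"dp":[-0.23,0,0],"delta_rot":[0,0,0],"fingers":0.4},
  ],
)

```text
clock: 10.75
position: [0.5128, -0.3405, 0.3894]
ee_rot: [0.002, 0.633, 0.774, 0.004]
contact_force: [0.1, -0.7, -2.1]
width: 0.0458
gripper_force: 26.1
```

servo_tool(
  moves=[
    {"dp":[-0.08,0,0],"delta_rot":[0,0,0],"fingers":0.4},
    {"dp":[0,0,0],"delta_rot":[0,0,0],"fingers":0.4},
    {"dp":[0,0,0],"delta_rot":[0,0,0],"fingers":0.4},
  ],
)

```text
clock: 11.05
position: [0.5153, -0.3544, 0.3887]
ee_rot: [0.001, 0.634, 0.773, 0.004]
contact_force: [-0.4, -0.3, -1.2]
width: 0.0452
gripper_force: 26.1
```

```bash
python3 - <<'E'
from plan import *
import m
st(); a,_=grab("wrist"); cv2.imwrite("pics/5.png",cv2.resize(a[...,::-1],(640,480)))
m.lids(("wrist",));st()
grab("side");grab("scene")
E
```

```text
{'clock': np.float64(11.05), 'qpos': array([-0.7176,  0.3213,  1.2336,  0.0085,  1.5854, -0.9151]), 'position': array([ 0.5153, -0.3544,  0.3887]), 'contact_force': array([-0.4318, -0.2672, -1.1614]), 'moment': array([-0.0589, -0.0118, -0.0398]), 'width': np.float64(0.0452), 'gripper_force': np.float64(26.0682)}
wrist orange 7902 px [260. 269.] med [ 0.5141 -0.3515  0.3429] top z 0.3438 c (0.5147,-0.3552) r 0.0233 mean [ 0.5146 -0.3532  0.3428]
wrist blue 2109 px [248.  31.] med [ 0.4784 -0.2181  0.1643] top z 0.1654 c (0.4782,-0.2179) r 0.0232 mean [ 0.4783 -0.2182  0.1643]
wrist blue 1655 px [249. 157.] med [ 0.501  -0.3313  0.1643] top z 0.1652 c (0.5008,-0.3318) r 0.0229 mean [ 0.5008 -0.3311  0.1643]
{'clock': np.float64(11.1), 'qpos': array([-0.7171,  0.3203,  1.2337,  0.0084,  1.5853, -0.9151]), 'position': array([ 0.5152, -0.354 ,  0.3893]), 'contact_force': array([ 0.7381, -0.0492, -0.831 ]), 'moment': array([ 0.0403, -0.0023,  0.0232]), 'width': np.float64(0.0456), 'gripper_force': np.float64(26.0679)}
```

View pics/5.png

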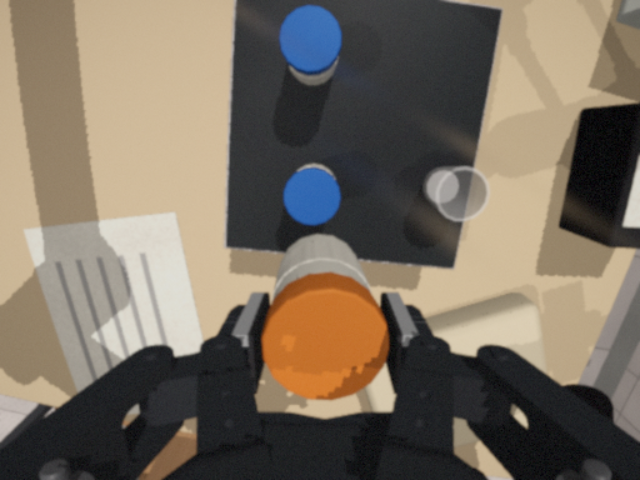

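Blue lids are at (311,40) and (312,195), 116.1 mm apart as given. The midpoint is (0.4895, −0.2749).

```bash
python3 - <<'E'
from plan import *
plan([.490,-.274,.30],goal([0,0,-1],[.981,.195,0]))
E
```

```text
pos [ 0.5153 -0.354   0.39  ] trans first: tool dp units [ 0.416 -0.049  0.45 ] mm 123.0 | rot units [ 0.09 -0.02  0.02] | after-rot dp [ 0.417 -0.046  0.45 ]
```

servo_tool(
  moves=[
    {"dp":[0.13,-0.015,0],"delta_rot":[0,0,0],"fingers":0.4},
    {"dp":[0.15,-0.018,0],"delta_rot":[0,0,0],"fingers":0.4},
    {"dp":[0.136,-0.016,0],"delta_rot":[0,0,0.02],"fingers":0.4},
    {"dp":[0,0,0.15],"delta_rot":[0,0,0],"fingers":0.4},
    {"dp":[0,0,0.2],"delta_rot":[0,0,0],"fingers":0.4},
  ],
)

```text
clock: 11.7
position: [0.4907, -0.2745, 0.3225]
ee_rot: [0.006, 0.634, 0.773, 0.004]
contact_force: [-0.1, -1.1, -1.4]
width: 0.0455
gripper_force: 26.1
```

servo_tool(
  moves=[
    {"dp":[0,0,0.1],"delta_rot":[0,0,0],"fingers":0.4},
    {"dp":[0,0,0],"delta_rot":[0,0,0],"fingers":0.4},
    {"dp":[0,0,0],"delta_rot":[0,0,0],"fingers":0.4},
  ],
)

```text
clock: 12.0
position: [0.4904, -0.2754, 0.3007]
ee_rot: [0.003, 0.635, 0.773, 0.004]
contact_force: [-0.1, -0.3, -1.7]
width: 0.0453
gripper_force: 26.1
```

```bash
python3 - <<'E'
from plan import *
import m
grab("wrist"); m.lids(("wrist",))
for _ in range(4): plan([.490,-.274,.24],goal([0,0,-1],[.981,.195,0])); imaging.get_image("side")
E
```

```text
wrist orange 6547 px [260. 267.] med [ 0.4896 -0.2716  0.2548] top z 0.2557 c (0.4898,-0.2769) r 0.0238 mean [ 0.4901 -0.2731  0.2548]
wrist blue 3577 px [258. 126.] med [ 0.4781 -0.2172  0.1644] top z 0.1653 c (0.4781,-0.2180) r 0.0231 mean [ 0.478  -0.2174  0.1644]
pos [ 0.4908 -0.276   0.3014] trans first: tool dp units [ 0.011 -0.005  0.307] mm 61.5 | rot units [ 0.11  0.01 -0.01] | after-rot dp [ 0.011 -0.002  0.307]
pos [ 0.4909 -0.2763  0.3017] trans first: tool dp units [ 0.013 -0.006  0.308] mm 61.8 | rot units [ 0.11  0.02 -0.02] | after-rot dp [ 0.012 -0.002  0.309]
pos [ 0.4909 -0.2764  0.3017] trans first: tool dp units [ 0.013 -0.006  0.308] mm 61.7 | rot units [ 0.11  0.02 -0.02] | after-rot dp [ 0.013 -0.002  0.308]
pos [ 0.4908 -0.2765  0.3015] trans first: tool dp units [ 0.013 -0.005  0.307] mm 61.5 | rot units [ 0.11  0.02 -0.02] | after-rot dp [ 0.013 -0.002  0.307]
```

servo_tool(
  moves=[
    {"dp":[0.012,-0.004,0.1],"delta_rot":[0,0,0],"fingers":0.4},
    {"dp":[0,0,0.15],"delta_rot":[0,0,0],"fingers":0.4},
    {"dp":[0,0,0.11],"delta_rot":[0,0,0],"fingers":0.4},
    {"dp":[0,0,0.04],"delta_rot":[0,0,0],"fingers":0.4},
    {"dp":[0,0,0],"delta_rot":[0,0,0],"fingers":0.4},
  ],
)

```text
clock: 12.75
position: [0.4894, -0.2737, 0.2191]
ee_rot: [0.002, 0.635, 0.772, 0.004]
contact_force: [1.0, -0.5, 0.1]
width: 0.0454
gripper_force: 26.1
```

servo_tool(
  moves=[
    {"dp":[0,0,0],"delta_rot":[0,0,0],"fingers":0.4},
    {"dp":[0,0,0],"delta_rot":[0,0,0],"fingers":0.4},
  ],
)

```text
clock: 12.95
position: [0.4904, -0.2743, 0.2212]
ee_rot: [0.004, 0.635, 0.772, 0.004]
contact_force: [-0.2, 0.6, -0.9]
width: 0.0452
gripper_force: 26.1
```

```bash
python3 - <<'E'
from plan import *
import m
for n_ in ("wrist","side"): grab(n_); m.lids((n_,))
plan([.490,-.274,.21],goal([0,0,-1],[.981,.195,0]))
E
```

```text
wrist orange 6639 px [260. 267.] med [ 0.4894 -0.2708  0.1753] top z 0.1763 c (0.4899,-0.2756) r 0.0236 mean [ 0.49   -0.2725  0.1753]
wrist blue 9045 px [257. 136.] med [ 0.4778 -0.2168  0.1644] top z 0.1652 c (0.4779,-0.2180) r 0.0231 mean [ 0.4779 -0.217   0.1643]
wrist blue 839 px [259. 325.] med [ 0.497  -0.312   0.1623] top z 0.1646 c (0.4986,-0.3158) r 0.0162 mean [ 0.4976 -0.3115  0.163 ]
side orange 142 px [344. 279.] med [ 0.4907 -0.291   0.1744] top z 0.1767 c (0.4915,-0.2863) r 0.0191 mean [ 0.4917 -0.2904  0.1744]
side blue 119 px [191. 127.] med [0.5672 0.4315 0.0203] top z 0.0375 c (0.5661,0.4357) r 0.0154 mean [0.5652 0.4328 0.0363]
side blue 446 px [311. 261.] med [ 0.4741 -0.2213  0.1629] top z 0.1648 c (0.4773,-0.2197) r 0.0237 mean [ 0.4765 -0.2204  0.1631]
side blue 528 px [362. 298.] med [ 0.497  -0.3346  0.1628] top z 0.1645 c (0.4997,-0.3332) r 0.0232 mean [ 0.499  -0.3337  0.163 ]
side green 242 px [223. 195.] med [0.4677 0.0885 0.078 ] top z 0.0802 c (0.4711,0.0939) r 0.0228 mean [0.4693 0.0922 0.0783]
side red 65 px [116. 109.] med [0.4167 0.6702 0.0179] top z 0.0201 c (0.4177,0.6701) r 0.0339 mean [0.4167 0.6701 0.018 ]
pos [ 0.4901 -0.2741  0.2209] trans first: tool dp units [ 0.001 -0.001  0.054] mm 10.9 | rot units [ 0.1   0.01 -0.02] | after-rot dp [ 0.001 -0.     0.054]
```

servo_tool(
  moves=[
    {"dp":[0,0,0.02],"delta_rot":[0,0,0],"fingers":0.4},
    {"dp":[0,0,0.015],"delta_rot":[0,0,0],"fingers":0.4},
    {"dp":[0,0,0.006],"delta_rot":[0,0,0],"fingers":0.4},
    {"dp":[0,0,0.004],"delta_rot":[0,0,0],"fingers":0.4},
    {"dp":[0,0,0],"delta_rot":[0,0,0],"fingers":0.4},
  ],
)

```text
clock: 13.55
position: [0.4895, -0.2738, 0.2107]
ee_rot: [0.002, 0.635, 0.772, 0.003]
contact_force: [-1.0, -0.9, -0.2]
width: 0.0454
gripper_force: 26.3
```

servo_tool(
  moves=[
    {"dp":[0,0,0.004],"delta_rot":[0,0,0],"fingers":0.4},
    {"dp":[0,0,0],"delta_rot":[0,0,0],"fingers":0.4},
  ],
)

```text
clock: 13.75
position: [0.4895, -0.2739, 0.2106]
ee_rot: [0.003, 0.635, 0.772, 0.003]
contact_force: [-2.6, 0.2, 4.6]
width: 0.0452
gripper_force: 26.6
```

servo_tool(
  moves=[
    {"dp":[0,0,0.004],"delta_rot":[0,0,0],"fingers":0.4},
    {"dp":[0,0,0],"delta_rot":[0,0,0],"fingers":0.4},
  ],
)

```text
clock: 13.95
position: [0.4895, -0.2741, 0.2105]
ee_rot: [0.003, 0.635, 0.772, 0.003]
contact_force: [-4.0, 0.7, 9.1]
width: 0.045
gripper_force: 26.9
```

The jar is down. I'll ease off and release.

servo_tool(
  moves=[
    {"dp":[0,0,-0.006],"delta_rot":[0,0,0],"fingers":0.5},
    {"dp":[0,0,0],"delta_rot":[0,0,0],"fingers":0.58},
    {"dp":[0,0,0],"delta_rot":[0,0,0],"fingers":0.66},
    {"dp":[0,0,0],"delta_rot":[0,0,0],"fingers":0.75},
    {"dp":[0,0,0],"delta_rot":[0,0,0],"fingers":0.8},
  ],
)

```text
clock: 14.45
position: [0.4898, -0.2737, 0.21]
ee_rot: [0.002, 0.635, 0.772, 0.004]
contact_force: [-0.6, -0.6, 1.2]
width: 0.0681
gripper_force: 0.0
```

servo_tool(
  moves=[
    {"dp":[0,0,-0.05],"delta_rot":[0,0,0],"fingers":0.8},
    {"dp":[0,0,-0.1],"delta_rot":[0,0,0],"fingers":0.8},
    {"dp":[0,0,-0.2],"delta_rot":[0,0,0],"fingers":0.8},
    {"dp":[0,0,-0.2],"delta_rot":[0,0,0],"fingers":0.8},
    {"dp":[0,0,-0.2],"delta_rot":[0,0,0],"fingers":0.8},
  ],
)

```text
clock: 14.95
position: [0.4883, -0.274, 0.3625]
ee_rot: [0.003, 0.635, 0.772, 0.004]
contact_force: [0.5, -0.8, -0.9]
width: 0.0684
gripper_force: 0.0
```

servo_tool(
  moves=[
    {"dp":[-0.2,0,-0.1],"delta_rot":[0,0,0],"fingers":0.8},
    {"dp":[-0.2,0,0],"delta_rot":[0,0,0],"fingers":0.8},
    {"dp":[-0.1,0,0],"delta_rot":[0,0,0],"fingers":0.8},
    {"dp":[0,0,0],"delta_rot":[0,0,0],"fingers":0.8},
  ],
)

```text
clock: 15.35
position: [0.5078, -0.375, 0.38]
ee_rot: [0.003, 0.636, 0.771, 0.003]
contact_force: [0.2, -0.0, -0.6]
width: 0.0688
gripper_force: 0.0
```

```bash
python3 - <<'E'
from plan import *
import m
st(); a,_=grab("wrist"); cv2.imwrite("pics/6.png",cv2.resize(a[...,::-1],(640,480)))
m.lids(("wrist",))
E
```

```text
{'clock': np.float64(15.35), 'qpos': array([-0.7494,  0.3309,  1.2399,  0.0067,  1.5654, -0.941 ]), 'position': array([ 0.5078, -0.375 ,  0.38  ]), 'contact_force': array([ 0.1744, -0.0339, -0.5848]), 'moment': array([-0.001 ,  0.029 ,  0.0419]), 'width': np.float64(0.0688), 'gripper_force': np.float64(0.0)}
wrist orange 1952 px [256.  75.] med [ 0.4868 -0.2763  0.1644] top z 0.1653 c (0.4872,-0.2755) r 0.0230 mean [ 0.4872 -0.2765  0.1644]
wrist blue 1434 px [259.  14.] med [ 0.4802 -0.2258  0.1643] top z 0.1654 c (0.4781,-0.2205) r 0.0225 mean [ 0.4796 -0.2261  0.1643]
wrist blue 1856 px [260. 138.] med [ 0.5006 -0.331   0.1644] top z 0.1652 c (0.5008,-0.3315) r 0.0231 mean [ 0.5008 -0.331   0.1644]
```

View pics/6.png

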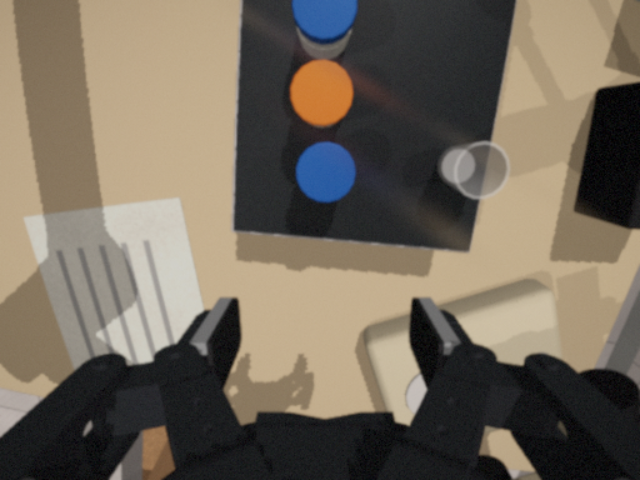

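The orange jar is at (322,93), between the blue lids at (325,8) and (326,171). Its lid top is at the same height, so it is upright, and it is about 2 mm off the line, which is good enough. Now back to the stop.

```bash
python3 - <<'E'
from plan import *
plan(F+n*.20+[0,0,.07],RB)
E
```

```text
pos [ 0.5075 -0.3731  0.38  ] trans first: tool dp units [2.9   1.633 0.324] mm 668.9 | rot units [  3.04   4.68 -11.05] | after-rot dp [-0.373  3.321  0.138]
```

servo_tool(
  moves=[
    {"dp":[0.207,0.117,0],"delta_rot":[0,0,0],"fingers":0.8},
    {"dp":[0.207,0.117,0],"delta_rot":[0,0,0],"fingers":0.8},
    {"dp":[0.207,0.117,0],"delta_rot":[0,0,0],"fingers":0.8},
    {"dp":[0.207,0.117,0],"delta_rot":[0,0,0],"fingers":0.8},
    {"dp":[0.207,0.117,0],"delta_rot":[0,0,0],"fingers":0.8},
  ],
)

```text
clock: 15.9
position: [0.5818, -0.1433, 0.3821]
ee_rot: [0.002, 0.635, 0.773, 0.004]
contact_force: [0.7, -0.6, -0.1]
width: 0.068
gripper_force: 0.0
```

servo_tool(
  moves=[
    {"dp":[0.207,0.117,0],"delta_rot":[0,0,0],"fingers":0.8},
    {"dp":[0.207,0.117,0],"delta_rot":[0,0,0],"fingers":0.8},
    {"dp":[0.207,0.117,0.03],"delta_rot":[0,0,0],"fingers":0.8},
    {"dp":[0.207,0.117,0.03],"delta_rot":[0,0,0],"fingers":0.8},
    {"dp":[0.207,0.117,0.03],"delta_rot":[0,0,0],"fingers":0.8},
  ],
)

```text
clock: 16.4
position: [0.6564, 0.0823, 0.3652]
ee_rot: [0.002, 0.635, 0.773, 0.004]
contact_force: [0.9, -0.6, -0.1]
width: 0.0682
gripper_force: 0.0
```

servo_tool(
  moves=[
    {"dp":[0.207,0.117,0.05],"delta_rot":[0,0,0],"fingers":0.8},
    {"dp":[0.207,0.117,0.05],"delta_rot":[0,0,0],"fingers":0.8},
    {"dp":[0.207,0.117,0.05],"delta_rot":[0,0,0],"fingers":0.8},
    {"dp":[0.207,0.117,0.05],"delta_rot":[0,0,0],"fingers":0.8},
    {"dp":[0,0,0],"delta_rot":[0.25,0.39,-0.92],"fingers":0.8},
  ],
)

```text
clock: 16.9
position: [0.7154, 0.2685, 0.3231]
ee_rot: [-0.024, 0.594, 0.804, 0.007]
contact_force: [0.0, -0.5, -0.3]
width: 0.0685
gripper_force: 0.0
```

servo_tool(
  moves=[
    {"dp":[0,0,0],"delta_rot":[0.25,0.39,-0.92],"fingers":0.8},
    {"dp":[0,0,0],"delta_rot":[0.25,0.39,-0.92],"fingers":0.8},
    {"dp":[0,0,0],"delta_rot":[0.25,0.39,-0.92],"fingers":0.8},
    {"dp":[0,0,0],"delta_rot":[0.25,0.39,-0.92],"fingers":0.8},
    {"dp":[0,0,0],"delta_rot":[0.25,0.39,-0.92],"fingers":0.8},
  ],
)

```text
clock: 17.4
position: [0.7162, 0.2607, 0.3265]
ee_rot: [-0.134, 0.393, 0.91, 0.019]
contact_force: [-0.0, 0.1, -0.5]
width: 0.068
gripper_force: 0.0
```

servo_tool(
  moves=[
    {"dp":[0,0,0],"delta_rot":[0.25,0.39,-0.92],"fingers":0.8},
    {"dp":[0,0,0],"delta_rot":[0.25,0.39,-0.92],"fingers":0.8},
    {"dp":[0,0,0],"delta_rot":[0.25,0.39,-0.92],"fingers":0.8},
    {"dp":[0,0,0],"delta_rot":[0.25,0.39,-0.92],"fingers":0.8},
    {"dp":[0,0,0],"delta_rot":[0.25,0.39,-0.92],"fingers":0.8},
  ],
)

```text
clock: 17.9
position: [0.7164, 0.2606, 0.3265]
ee_rot: [-0.237, 0.163, 0.957, 0.031]
contact_force: [0.7, -0.5, -0.6]
width: 0.0685
gripper_force: 0.0
```

servo_tool(
  moves=[
    {"dp":[0,0,0],"delta_rot":[0.25,0.39,-0.92],"fingers":0.8},
    {"dp":[0,0,0],"delta_rot":[0,0,0],"fingers":0.8},
    {"dp":[0,0,0],"delta_rot":[0,0,0],"fingers":0.8},
  ],
)

```text
clock: 18.2
position: [0.7171, 0.2605, 0.3255]
ee_rot: [-0.255, 0.118, 0.959, 0.032]
contact_force: [0.5, -0.4, 0.3]
width: 0.0683
gripper_force: 0.0
```

```bash
python3 - <<'E'
from face import *
st(); grab("wrist");face();grab("side")
plan(F+n*.13,RB)
E
```

```text
{'clock': np.float64(18.2), 'qpos': array([ 0.1781,  0.8161,  0.5871,  0.2575,  2.2029, -1.0442]), 'position': array([0.7171, 0.2605, 0.3255]), 'contact_force': array([ 0.539 , -0.3508,  0.3373]), 'moment': array([-0.0552, -0.2354,  0.023 ]), 'width': np.float64(0.0683), 'gripper_force': np.float64(0.0)}
red [243 194  32  32 671] [258.54396423 209.05663189] [0.6289 0.2806 0.0945]
n [ 0.4847 -0.12    0.8664] tilt 29.96 az -13.9 6900
top h [0.0203 0.0213] centre [0.6296 0.2808 0.0937] rad 0.01827201247215271
face pt [0.6198 0.2832 0.0761]
yellow [0.621  0.283  0.0754] 0.028313860297203064
pos [0.7171 0.2601 0.3264] trans first: tool dp units [-0.194 -0.007  0.684] mm 142.3 | rot units [0.02 0.03 0.  ] | after-rot dp [-0.197 -0.005  0.684]
```

servo_tool(
  moves=[
    {"dp":[-0.1,-0.003,0.1],"delta_rot":[0.02,0.03,0],"fingers":0.8},
    {"dp":[-0.096,-0.003,0.17],"delta_rot":[0,0,0],"fingers":0.8},
    {"dp":[0,0,0.2],"delta_rot":[0,0,0],"fingers":0.8},
    {"dp":[0,0,0.2],"delta_rot":[0,0,0],"fingers":0.8},
    {"dp":[0,0,0],"delta_rot":[0,0,0],"fingers":0.8},
  ],
)

```text
clock: 18.8
position: [0.6796, 0.2666, 0.1849]
ee_rot: [-0.264, 0.118, 0.957, 0.029]
contact_force: [-0.7, 0.1, -0.8]
width: 0.0683
gripper_force: 0.0
```

servo_tool(
  moves=[
    {"dp":[0,0,0],"delta_rot":[0,0,0],"fingers":0.75},
    {"dp":[0,0,0],"delta_rot":[0,0,0],"fingers":0.75},
  ],
)

```text
clock: 19.0
position: [0.6875, 0.2668, 0.1929]
ee_rot: [-0.254, 0.117, 0.96, 0.033]
contact_force: [-0.1, 0.5, 1.6]
width: 0.0638
gripper_force: 0.0
```

```bash
python3 - <<'E'
from plan import *
st();plan(F+n*.076,RB)
E
```

```text
{'clock': np.float64(19.0), 'qpos': array([ 0.1915,  0.7983,  0.9397,  0.223 ,  1.8713, -1.1207]), 'position': array([0.6875, 0.2668, 0.1929]), 'contact_force': array([-0.1063,  0.5144,  1.5888]), 'moment': array([-0.1324, -0.2606,  0.0453]), 'width': np.float64(0.0638), 'gripper_force': np.float64(0.0)}
pos [0.6875 0.2668 0.1929] trans first: tool dp units [ 0.007 -0.002  0.3  ] mm 60.0 | rot units [0.03 0.05 0.02] | after-rot dp [ 0.005 -0.002  0.3  ]
```

servo_tool(
  moves=[
    {"dp":[0.005,-0.002,0.08],"delta_rot":[0.03,0.04,0.02],"fingers":0.75},
    {"dp":[0,0,0.08],"delta_rot":[0,0,0],"fingers":0.75},
    {"dp":[0,0,0.06],"delta_rot":[0,0,0],"fingers":0.75},
    {"dp":[0,0,0.03],"delta_rot":[0,0,0],"fingers":0.75},
    {"dp":[0,0,0],"delta_rot":[0,0,0],"fingers":0.75},
  ],
)

```text
clock: 19.5
position: [0.6605, 0.2725, 0.1473]
ee_rot: [-0.258, 0.118, 0.958, 0.03]
contact_force: [-0.5, 0.5, -0.6]
width: 0.0637
gripper_force: 0.0
```

servo_tool(
  moves=[
    {"dp":[0,0,0.02],"delta_rot":[0,0,0],"fingers":0.75},
    {"dp":[0,0,0],"delta_rot":[0,0,0],"fingers":0.75},
    {"dp":[0,0,0],"delta_rot":[0,0,0],"fingers":0.75},
  ],
)

```text
clock: 19.8
position: [0.6586, 0.2729, 0.144]
ee_rot: [-0.258, 0.118, 0.958, 0.03]
contact_force: [0.7, -0.1, 0.3]
width: 0.064
gripper_force: 0.0
```

```bash
python3 - <<'E'
from plan import *
st();plan(F+n*.076,RB)
a,_=grab("wrist"); cv2.imwrite("pics/7.png",cv2.resize(a[...,::-1],(640,480)))
E
```

```text
{'clock': np.float64(19.8), 'qpos': array([ 0.2058,  0.7927,  1.079 ,  0.2217,  1.7486, -1.1344]), 'position': array([0.6586, 0.2729, 0.144 ]), 'contact_force': array([ 0.6864, -0.0586,  0.2784]), 'moment': array([-0.0514, -0.281 , -0.0105]), 'width': np.float64(0.064), 'gripper_force': np.float64(0.0)}
pos [0.6586 0.2729 0.144 ] trans first: tool dp units [-0.001  0.004  0.014] mm 2.9 | rot units [-0.02 -0.04 -0.01] | after-rot dp [-0.001  0.004  0.014]
```

View pics/7.png

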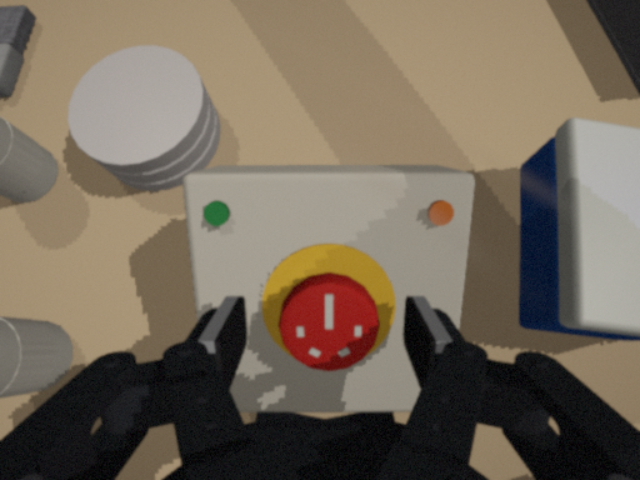

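The head is at (330,320) between the open fingers, whose midpoint is about 326. I'll make a small +y shift, go slightly deeper, then grip.

servo_tool(
  force=25,
  moves=[
    {"dp":[-0.001,0.006,0.008],"delta_rot":[0,0,0],"fingers":0.75},
    {"dp":[0,0,0],"delta_rot":[0,0,0],"fingers":0.6},
    {"dp":[0,0,0],"delta_rot":[0,0,0],"fingers":0.5},
    {"dp":[0,0,0],"delta_rot":[0,0,0],"fingers":0.42},
    {"dp":[0,0,0],"delta_rot":[0,0,0],"fingers":0.35},
  ],
)

```text
clock: 20.35
position: [0.6581, 0.2745, 0.1424]
ee_rot: [-0.258, 0.118, 0.958, 0.031]
contact_force: [1.2, 0.6, 0.9]
width: 0.0388
gripper_force: 26.4
```

servo_tool(
  moves=[
    {"dp":[0,0,0],"delta_rot":[0,0,0],"fingers":0.35},
    {"dp":[0,0,0],"delta_rot":[0,0,0],"fingers":0.35},
  ],
)

```text
clock: 20.55
position: [0.6581, 0.2745, 0.1424]
ee_rot: [-0.258, 0.118, 0.958, 0.031]
contact_force: [0.9, 1.0, 1.5]
width: 0.039
gripper_force: 26.4
```

```bash
python3 - <<'E'
from plan import *
st();plan(F+n*.076,RB)
E
```

```text
{'clock': np.float64(20.55), 'qpos': array([ 0.2077,  0.7938,  1.0807,  0.2228,  1.7454, -1.1335]), 'position': array([0.6581, 0.2745, 0.1424]), 'contact_force': array([0.895 , 1.0022, 1.5322]), 'moment': array([ 0.1087, -0.2578, -0.1214]), 'width': np.float64(0.039), 'gripper_force': np.float64(26.4041)}
pos [0.6581 0.2745 0.1424] trans first: tool dp units [-0.001 -0.003  0.005] mm 1.2 | rot units [-0.02 -0.04 -0.01] | after-rot dp [-0.001 -0.003  0.005]
```

servo_tool(
  moves=[
    {"dp":[0,0,0],"delta_rot":[0,0,0.7],"fingers":0.35},
    {"dp":[0,0,0],"delta_rot":[0,0,0.7],"fingers":0.35},
    {"dp":[0,0,0],"delta_rot":[0,0,0.7],"fingers":0.35},
    {"dp":[0,0,0],"delta_rot":[0,0,0.7],"fingers":0.35},
    {"dp":[0,0,0],"delta_rot":[0,0,0.7],"fingers":0.35},
  ],
)

```text
clock: 21.05
position: [0.6582, 0.2747, 0.1424]
ee_rot: [-0.26, 0.284, 0.923, -0.015]
contact_force: [1.9, 0.9, 2.3]
width: 0.0389
gripper_force: 26.4
```

servo_tool(
  moves=[
    {"dp":[0,0,0],"delta_rot":[0,0,0.7],"fingers":0.35},
    {"dp":[0,0,0],"delta_rot":[0,0,0.7],"fingers":0.35},
    {"dp":[0,0,0],"delta_rot":[0,0,0.7],"fingers":0.35},
    {"dp":[0,0,0],"delta_rot":[0,0,0.7],"fingers":0.35},
    {"dp":[0,0,0],"delta_rot":[0,0,0.7],"fingers":0.35},
  ],
)

```text
clock: 21.55
position: [0.6586, 0.2748, 0.1429]
ee_rot: [-0.253, 0.44, 0.859, -0.059]
contact_force: [2.2, 2.4, 2.6]
width: 0.0385
gripper_force: 26.5
```

```bash
python3 - <<'E'
from plan import *
st();plan(F+n*.076,RB)
s=readout.get_state();print(s["moment"]@n,s["contact_force"]@n)
E
```

```text
{'clock': np.float64(21.55), 'qpos': array([ 0.2076,  0.7934,  1.0797,  0.2235,  1.745 , -0.4307]), 'position': array([0.6586, 0.2748, 0.1429]), 'contact_force': array([2.2169, 2.4223, 2.6083]), 'moment': array([ 0.2811, -0.2967, -0.1462]), 'width': np.float64(0.0385), 'gripper_force': np.float64(26.507)}
pos [0.6586 0.2748 0.1429] trans first: tool dp units [-0.004 -0.004  0.008] mm 2.0 | rot units [-0.02 -0.02 -7.03] | after-rot dp [ 0.    -0.006  0.008]
0.04531128462872194 3.041197861432132
```

servo_tool(
  force=20,
  moves=[
    {"dp":[0,0,0],"delta_rot":[0,0,0.6],"fingers":0.35},
    {"dp":[0,0,0],"delta_rot":[0,0,0],"fingers":0.35},
    {"dp":[0,0,0],"delta_rot":[0,0,0],"fingers":0.48},
    {"dp":[0,0,0],"delta_rot":[0,0,0],"fingers":0.6},
    {"dp":[0,0,0],"delta_rot":[0,0,0],"fingers":0.75},
  ],
)

```text
clock: 22.05
position: [0.6574, 0.2737, 0.1416]
ee_rot: [-0.252, 0.465, 0.846, -0.069]
contact_force: [0.1, -0.3, 0.1]
width: 0.0635
gripper_force: 0.0
```

servo_tool(
  moves=[
    {"dp":[0,0,0],"delta_rot":[0,0,0],"fingers":0.8},
    {"dp":[0,0,-0.05],"delta_rot":[0,0,0],"fingers":0.8},
    {"dp":[0,0,-0.2],"delta_rot":[0,0,0],"fingers":0.8},
    {"dp":[0,0,-0.2],"delta_rot":[0,0,0],"fingers":0.8},
    {"dp":[0,0,-0.2],"delta_rot":[0,0,0],"fingers":0.8},
  ],
)

```text
clock: 22.55
position: [0.7219, 0.2584, 0.2565]
ee_rot: [-0.251, 0.465, 0.846, -0.068]
contact_force: [0.8, 1.0, -0.4]
width: 0.0684
gripper_force: 0.0
```

servo_tool(
  moves=[
    {"dp":[-0.05,0,-0.1],"delta_rot":[0,0,0],"fingers":0.8},
    {"dp":[0,0,0],"delta_rot":[0,0,0],"fingers":0.8},
    {"dp":[0,0,0],"delta_rot":[0,0,0],"fingers":0.8},
    {"dp":[0,0,0],"delta_rot":[0,0,0],"fingers":0.8},
  ],
)

```text
clock: 22.95
position: [0.7347, 0.2486, 0.2667]
ee_rot: [-0.253, 0.465, 0.846, -0.069]
contact_force: [-0.1, -0.6, 0.4]
width: 0.0682
gripper_force: 0.0
```

```bash
python3 - <<'E'
from face import *
import m
st(); grab("wrist");face()
a,_=grab("side");m.lids(("side",));cv2.imwrite("pics/8.png",cv2.resize(a[...,::-1],(800,600)))
E
```

```text
{'clock': np.float64(22.95), 'qpos': array([ 0.1621,  0.8592,  0.6386,  0.2332,  2.1268, -0.3295]), 'position': array([0.7347, 0.2486, 0.2667]), 'contact_force': array([-0.1222, -0.5572,  0.4253]), 'moment': array([-0.0643, -0.2238,  0.0118]), 'width': np.float64(0.0682), 'gripper_force': np.float64(0.0)}
red [ 242  158   40   39 1023] [261.59139785 176.82991202] [0.6338 0.281  0.0993]
n [ 0.4844 -0.1191  0.8667] tilt 29.92 az -13.8 9843
top h [0.027  0.0279] centre [0.6337 0.2807 0.099 ] rad 0.01857505552470684
face pt [0.6207 0.2839 0.0756]
yellow [0.6211 0.2833 0.0753] 0.028360551223158836
side orange 417 px [336. 279.] med [ 0.4867 -0.2773  0.163 ] top z 0.1648 c (0.4859,-0.2779) r 0.0231 mean [ 0.4854 -0.2785  0.163 ]
side blue 185 px [194. 126.] med [0.5769 0.4285 0.0246] top z 0.0387 c (0.5828,0.4289) r 0.0329 mean [0.5817 0.4265 0.0378]
side blue 80 px [307. 139.] med [0.7169 0.0687 0.1464] top z 0.1485 c (0.7187,0.0710) r 0.0130 mean [0.7189 0.0703 0.1469]
side blue 468 px [312. 262.] med [ 0.4745 -0.2224  0.1628] top z 0.1646 c (0.4774,-0.2198) r 0.0236 mean [ 0.4766 -0.220
[... 314 characters left out ...]
 0.0454] top z 0.0646 c (0.8338,0.0454) r 0.0052 mean [0.832  0.0443 0.0645]
side green 243 px [223. 195.] med [0.4678 0.0887 0.078 ] top z 0.0800 c (0.4690,0.0938) r 0.0229 mean [0.469  0.0925 0.0784]
side red 61 px [116. 109.] med [0.4165 0.6705 0.0181] top z 0.0205 c (0.4169,0.6729) r 0.0336 mean [0.4166 0.6703 0.0186]
side red 56 px [233. 126.] med [0.6241 0.2737 0.0982] top z 0.1044 c (0.6237,0.2785) r 0.0147 mean [0.6185 0.277  0.1024]
side red 637 px [365. 136.] med [ 0.8563 -0.0051  0.1336] top z 0.1353 c (0.8578,-0.0020) r 0.0584 mean [ 0.8563 -0.0046  0.1336]
side yellow 61 px [229. 133.] med [0.611  0.2744 0.0784] top z 0.0844 c (0.6087,0.2849) r 0.0203 mean [0.6066 0.2848 0.0826]
```

View pics/8.png

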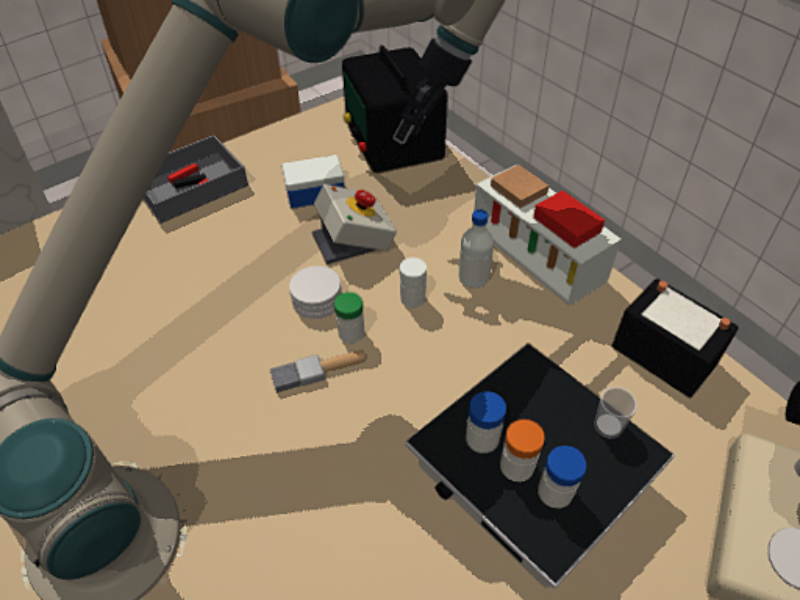

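The stop is back up, with its top at 27 mm. The orange jar at (522,450) stands between the blue jars at (487,420) and (564,475), and everything else is where it was.

```bash
python3 -c "
from rig import manip
print(manip.sign_off())"
```

```text
the job is handed in; nothing more can be done
None
```

I pressed the stop until it latched, set the orange-lidded jar upright between the two blue-lidded jars (2–3 mm off their line), then twisted the stop clockwise until it sprang back up; the job was handed in at about 23 s.

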